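Clamp the nozzle and raise it into the side scope with the cam lever

ROBOT

A 6-joint arm with a two-finger parallel gripper is mounted at the origin on the work surface. World frame = base frame: x ahead of the robot, y to its left, z up, the work surface at z = 0. Lengths are in m, angles in degrees, forces in N, time in s.
With the tool pointing down it reaches from about 0.3 to 0.75 m from the base axis. Payload 8.5 kg.
Tool frame: the origin (TCP) lies at the very end of the fingers, on their centre line; the grasp point (between the pads) lies 19 mm behind it; z points along the fingers, y is the line along which they close (so a half turn about z gives the same grasp; the last joint's range is limited). The gripper opens to 85 mm and grips with 20 to 120 N. Pads are 22 mm wide; open, the fingers measure 114 mm over their backs; the gripper's body (76 mm by 85 mm) begins 54 mm behind the grasp point. The pads swing forward as they close: fully open they stand 13 mm farther back than shut.
Start: joints at [62.951, 21.807, 74.336, -0, 83.858, -12.336], TCP at [0.14, 0.532, 0.231] pointing down, gripper open.
Joint ranges: [-178.18, 178.18], [-50.72, 133.34], [12.68, 142.11], [-81.47, 261.47], [9.98, 163.14], [-165.26, 165.26]. Speed limits (degrees/s): [136.94, 136.94, 180, 180, 180, 180].

INTERFACE

Orientations are given as a 3x3 rotation matrix whose columns are the frame's x, y, z axes.
In Python, from rig import observe, cams, ticket gives the robot as it stands.
- The arm moves only by the tool move_arm, never from a script. Its arguments are lists of equal length, an entry for each row: "jaw": the finger opening in cm, from 0 to 8.54; "dp": the shift along the tool's x, y, z in cm, a list of three; "turn": the turn, a rotation vector about the tool's x, y, z in rad, a list of three. In form: {"jaw": [jaw, ...], "dp": [[tx, ty, tz], ...], "turn": [[wx, wy, wz], ...]}. A call has 1 to 12 rows; each row shifts and turns the commanded pose from where the row before left it, along the tool's axes as they then stand; what a row does not reach is not made up. A row lasts 1/12 s, in which the tool goes at most 41.7 mm and 7.16 degrees, less where a joint would pass 70% of its speed; a pose out of reach is approached as far as the arm can. A call is refused whole if a number of a shift passes 4.17 or a number of a turn 0.125, either way. A call with a gripper value outside its range is refused whole. The fingers move at their own pace and stop on an object; "force" is the grip in N (left out, the last holds). Time passes only in rows, so rows that do not move let the fingers close. It gives the time, the measured TCP pose, the force, the opening and the grip force at its end, in the units of the state.
- observe(): the state, without advancing time (a new reading comes with each control period).
- cams.get_image(name): name is "scene" or "top" or "wrist"; returns (picture, depth): 400x640x3 uint8, red, green, blue; 400x640 float32, m along the optical axis (not along the pixel's ray), 0 where there is no reading.
- cams.calibration(name): a dict with "vertical_fov" (degrees; the focal length in pixels is half the picture's height over the tangent of half this angle, whatever the lens; pixels are square), "cx", "cy" (the principal point, pixels), "view" (4x4, takes a point from world to camera coordinates); the wrist camera has in their place "tool_from_camera" (4x4, takes a point from camera to tool coordinates, whose origin is the TCP and whose axes are the flange's). Camera axes: x right, y up, looking along -z (the intrinsics and any distortion apply to the point x, -y, -z); pixel columns grow to the right and rows downward; lengths in m; the calibration is good to about 2 mm. A picture is of the moment at which its call begins: read the wrist's pose just before it. calibration takes no time and is no camera call.
- ticket.close_job(): hands the job in; it is judged then, once.
Trained networks look in the newest picture that a camera, given by its name, has taken for a name from the list of things; names that differ only in an ending like _2 or _b are one class to them, and where a whole thing is asked for, a point or a joint stands for the part that bears it (a point fixed in the world has none). Each returns a list of dicts, best first, with "p" (0 to 1); they miss things now and then, are a little off and sometimes report something else, mostly with a low value. They report only what shows in the picture. A call takes as long as a camera call.
- cams.spot_in(camera, query): "box" ([centre column, centre row, width, height] as shares, 0 to 1, of the picture: columns of its width, rows of its height, round what is visible of it).
- cams.outline_of(camera, query): "mask" (400x640 bool, what is visible of it) and "box" ([centre column, centre row, width, height] as shares, 0 to 1, of the picture: columns of its width, rows of its height, round what is visible of it).
- cams.mark_of(camera, query): "location" ([column, row] as shares, 0 to 1, of the picture: columns of its width, rows of its height: a listed point, or the origin of a listed thing).
The state is a dict: "time_s": time; "q": joint angles; "qvel": joint speeds; "joint_efforts": joint torques, N m; "position": TCP position; "tool_rot": TCP orientation; "ft_force": force on the tool from outside, world axes, zero at the start; "wrist_torque": the same for the moment, N m; "grip_width": finger opening in m; "gripper_force": force on a finger pad.
Only numpy, scipy, OpenCV 4.12 (cv2) and the standard library are available. Lean on these libraries where they do the work, as an engineer would, in place of code of your own. Each camera call takes 0.05 s, during which the arm holds its last target. There are 200 camera calls.

TASK

On the side-view inspection stand, first screw the holder's black cap fully home (clockwise) so that the nozzle is clamped. Then swing the cam lever up until the stage stands at its highest lift, and finish while still holding the lever there, since it springs back when let go. Do not knock over or shift the loose things around the stand.

Things in the scene. Friction and masses are not known exactly. Their poses are not given: they have to be found in the camera images.
- stand: fixed cream inspection stand: base plate 270 x 150 x 12 mm, lift housing (90 x 84 mm, top 78 mm above the table) and on a post a side-looking scope tube (42 mm dia, axis 166 mm high) at x = +90 to +200 mm, |y| up to 41 mm. Origin on the table surface under the holder's axis; x points from holder to scope, z up. The cam shaft runs along y at x = 0, z = 70 mm.
- lift_stage (a joint): rise in m of the aluminium stage (90 x 106 x 10 mm plate, its top 98 mm above the table when down), which carries the specimen holder and cap: 0 down, 0.014 at the highest lift. The eccentric on the cam lever drives it: rise is about 14 mm x sin(lever angle), so past the highest point it sinks again.
- screw_cap (a joint): turn in rad of the captive black knurled screw cap on the holder: 0 is fully home against its stop, positive is unscrewed (anticlockwise from above). It starts 1.0 to 2.0 open, turns with about 0.1 N m, stays where left and never comes off; it rises 1.9 mm per rad of unscrewing. When home, the white line on its top points to -x of the stand, in line with a black line on the stage.
- cap_top (a point): centre of the cap's top face, 144 mm above the table with cap home and stage down. The cap is a plain upright cylinder 44 mm dia reaching 24 mm below this point; its underside is 22 mm above the stage plate when home; nothing else within 80 mm of its axis at that height. A brass nozzle 12 mm dia stands 14 mm out of its middle when home. z up; turns with the cap.
- cam_lever (a joint): angle in rad of the spring-returned cam lever: 0 is rest, lying level towards -x of the stand (the robot's side); it grows as the handle swings up and over towards +x; 1.57, lever upright, is the highest lift; stop at 2.6. A spring pulls it back to 0 when let go (4 to 5 N at the handle at the highest lift).
- lever_handle (a point): middle of the free length of the black round handle bar, 16 mm dia, parallel to y of the stand; free for 30 mm to -y and 38 mm to +y of this point, where the flat steel lever arm begins. 100 mm from the shaft axis; at rest at (-100, -110, 70) mm in the stand's frame, with only the table beneath. The bar turns with the lever, so a pinch across it must let it roll.
- sensor_plug: green round sensor plug, 38 mm dia, 43 mm tall, on the table beside the stand; origin at centre of its underside
- spare_jar: loose amber jar, 42 mm dia, 52 mm tall, with a black lid, on the table; not part of the job; origin at centre of its underside
- brass_ring: brass ring, 40 mm outer dia, 14 mm tall, on the table; origin at centre of its underside
- driver: screwdriver with red handle, 150 mm long, lying on the table; origin under its middle
- dish: shallow white dish, 90 mm dia, 16 mm tall; origin at centre of its underside
- loupe: black eye loupe, 38 mm dia, 40 mm tall; origin at centre of its underside
- gauge_block: small steel block 35 x 22 x 12 mm; origin at centre of its underside

How it is judged (in metres and radians):
On the way, in this order (a step that is already met when the one before it is completed fails the run):
1. cap screwed fully home while the stage is still down (value of joint screw_cap below 0.12 rad and value of joint cam_lever below 0.25 rad), for 0.2 s.
2. stage at its highest lift with the robot holding the lever (value of joint cam_lever between 1.4 and 1.74 rad and value of joint lift_stage above 0.0132 m and contact force between any of the fingers, the arm and cam_lever above 1.5 N), for 0.3 s.
At the end, for the whole second after the job is handed in: The cap is within 0.12 rad of its stop, the lever stands between 1.40 and 1.74 rad (highest lift 1.57) with the stage raised more than 13.2 mm, still (under 0.1 rad/s), and the robot is bearing on the lever with more than 1.5 N (all of step 2 and value of joint screw_cap below 0.12 rad and velocity of joint cam_lever between -0.1 and 0.1 rad/s); the arm keeps its last pose, push and grip.
It fails at once if a loose thing around the stand is shifted more than 30 mm (distance of any of sensor_plug, spare_jar, brass_ring, driver, dish, loupe, gauge_block from where it was at the start of the episode above 0.03 m).
It fails at once if the sensor plug, spare jar or loupe is knocked over (angle between any of sensor_plug, spare_jar, loupe's own z axis and vertical above 0.8 rad).
It also fails if it takes over 61 s, if anything falls off the work surface, if the arm or the gripper's body presses on something with over 40 N, if the wrist force passes 120 N, or if a joint passes its speed limit or range.

## Working session

There is one attempt and no reset: what is moved stays moved. The work goes in short steps, Python scripts to look and compute and a tool call to move; the robot and the scene stay as the last step left them, time stands still between calls to the robot, and variables do not carry over. Pictures are saved under pics/ and viewed, at most 10 in all, crops included, and the job is handed in when it is done.

Besides the shell and the picture viewer there is one more tool, called after "Request:" in YAML: its name, and indented under it one key for each argument. move_arm: Moves the arm, as the interface text tells. Its arguments: {"type":"object","properties":{"jaw":{"type":"array","items":{"type":"number"}},"dp":{"type":"array","items":{"type":"array","items":{"type":"number"}}},"turn":{"type":"array","items":{"type":"array","items":{"type":"number"}}},"force":{"type":"number"}},"required":["jaw","dp","turn"]}

```bash
mkdir -p pics; cat > h.py <<'E'
import numpy as np,cv2
from rig import observe,cams,ticket
def K(n):
    c=cams.calibration(n);f=200/np.tan(np.radians(c["vertical_fov"])/2);return c,f
def c2w(n,s=None):
    c,f=K(n)
    if n=="wrist":
        T=np.eye(4);T[:3,:3]=s["tool_rot"];T[:3,3]=s["position"];return T@np.array(c["tool_from_camera"])
    return np.linalg.inv(np.array(c["view"]))
def ray(n,u,v,s=None):
    c,f=K(n);M=c2w(n,s);d=np.array([(u-c["cx"])/f,-(v-c["cy"])/f,-1]);return M[:3,3],M[:3,:3]@d
def atz(n,u,v,z,s=None):
    o,d=ray(n,u,v,s);return o+d*(z-o[2])/d[2]
def atd(n,u,v,D,s=None):
    o,d=ray(n,u,v,s);return o+d*D
def save(n,p): cv2.imwrite("pics/"+n,p[...,::-1])
E
python3 - <<'E'
from h import *
np.set_printoptions(precision=4,suppress=True)
print({n:{k:v for k,v in cams.calibration(n).items()} for n in("scene","top","wrist")})
for n in("top","scene"):
    p,d=cams.get_image(n);save(n+"0.png",p)
    for q in("cap_top","lever_handle","stand"):
        for r in cams.mark_of(n,q)[:1]:
            u,v=r["location"][0]*640,r["location"][1]*400
            D=d[int(v),int(u)];print(n,q,round(r["p"],2),u,v,D,atd(n,u,v,D))
s=observe();print(s["time_s"],s["tool_rot"])
E
```

```text
{'scene': {'vertical_fov': 47.44849228152739, 'cx': 323.3305698678335, 'cy': 197.0197955898902, 'view': array([[ 0.82  ,  0.5721, -0.0172, -0.5739],
       [-0.3625,  0.5424,  0.7579,  0.0953],
       [ 0.4429, -0.6152,  0.6521, -1.1891],
       [ 0.    ,  0.    ,  0.    ,  1.    ]])}, 'top': {'vertical_fov': 45.50749195709059, 'cx': 313.61609439091893, 'cy': 205.72442817652572, 'view': array([[ 0.0051, -1.    , -0.0036,  0.0921],
       [ 0.9758,  0.0042,  0.2188, -0.6356],
       [-0.2187, -0.0047,  0.9758, -1.0347],
       [ 0.    ,  0.    ,  0.    ,  1.    ]])}, 'wrist': {'vertical_fov': 62.17867958211078, 'cx': 317.29964735355685, 'cy': 201.1138144375393, 'tool_from_camera': array([[-0.001 ,  0.9583,  0.2856,  0.0723],
       [ 1.    ,  0.0009,  0.0005, -0.0002],
       [ 0.0002,  0.2856, -0.9583, -0.1415],
       [ 0.    ,  0.    ,  0.    ,  1.    ]])}}
top cap_top 0.65 341.312 208.88 1.0269927 [0.6117 0.0351 0.1452]
top lever_handle 0.86 390.72 260.48 1.0735167 [ 0.5088 -0.0791  0.0739]
top stand 0.24 343.872 208.68 1.0192564 [0.6105 0.03   0.1529]
scene cap_top 0.9 293.632 200.07999999999998 0.8361122 [0.6188 0.0252 0.1448]
scene lever_handle 0.56 219.072 240.39999999999998 0.86234707 [ 0.5177 -0.082   0.0721]
scene stand 0.77 297.408 253.12 0.8544041 [ 0.6517 -0.0142  0.0572]
0.4 [[-0.9672  0.254  -0.0001]
 [ 0.254   0.9672 -0.0002]
 [ 0.0001 -0.0002 -1.    ]]
```

View pics/top0.png

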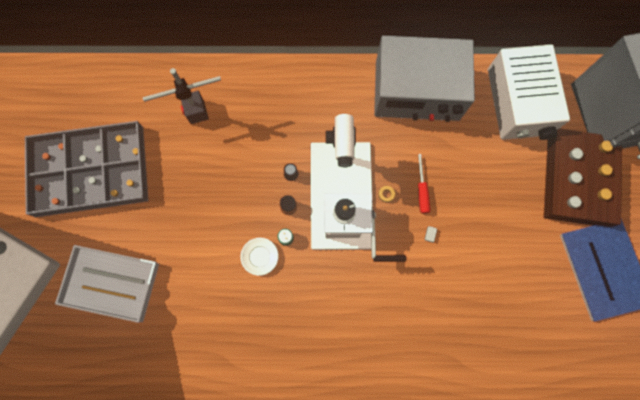

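View pics/scene0.png

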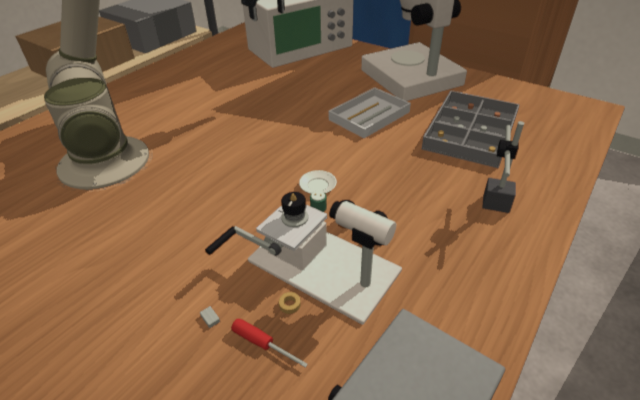

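The top view shows the cap at about (345, 209), the handle at (390, 258), and the stand almost square to the world. The scene view agrees. The cap is near (0.615, 0.03) and the handle near (0.51, -0.08). Next I move above the cap for a close look.

Request:
move_arm:
  jaw: [8.5, 8.5, 8.5, 8.5, 8.5, 8.5, 8.5, 8.5, 8.5]
  dp:
    - [-3.26, -2.02, -0.2]
    - [-3.26, -2.02, -0.2]
    - [-3.26, -2.02, -0.2]
    - [-3.26, -2.02, -0.2]
    - [-3.26, -2.02, -0.2]
    - [-3.26, -2.02, -0.2]
    - [-3.26, -2.02, -0.2]
    - [-3.26, -2.02, -0.2]
    - [-3.26, -2.02, -0.2]
  turn:
    - [0, 0, 0]
    - [0, 0, 0]
    - [0, 0, 0]
    - [0, 0, 0]
    - [0, 0, 0]
    - [0, 0, 0]
    - [0, 0, 0]
    - [0, 0, 0]
    - [0, 0, 0]

```text
time_s: 1.15
position: [0.3782, 0.28, 0.2496]
tool_rot: [[-0.967, 0.254, 0.0], [0.254, 0.967, 0.0], [-0.0, 0.0, -1.0]]
ft_force: [1.0, 1.6, 0.4]
grip_width: 0.0848
gripper_force: 0.0
```

Request:
move_arm:
  jaw: [8.5, 8.5, 8.5, 8.5, 8.5, 8.5, 8.5, 8.5, 8.5, 8.5, 8.5]
  dp:
    - [-3.26, -2.02, -0.1]
    - [-3.26, -2.02, -0.1]
    - [-3.26, -2.02, -0.1]
    - [-3.26, -2.02, -0.1]
    - [-3.26, -2.02, -0.1]
    - [-3.26, -2.02, -0.1]
    - [-3.26, -2.02, -0.1]
    - [-3.26, -2.02, -0.1]
    - [-3.26, -2.02, -0.1]
    - [0, 0, 0]
    - [0, 0, 0]
  turn:
    - [0, 0, 0]
    - [0, 0, 0]
    - [0, 0, 0]
    - [0, 0, 0]
    - [0, 0, 0]
    - [0, 0, 0]
    - [0, 0, 0]
    - [0, 0, 0]
    - [0, 0, 0]
    - [0, 0, 0]
    - [0, 0, 0]

```text
time_s: 2.07
position: [0.6156, 0.0297, 0.2573]
tool_rot: [[-0.967, 0.256, -0.001], [0.256, 0.967, 0.0], [0.001, -0.0, -1.0]]
ft_force: [0.8, -0.1, 0.9]
grip_width: 0.0848
gripper_force: 0.0
```

```bash
python3 - <<'E'
from h import *
np.set_printoptions(precision=4,suppress=True)
s=observe();p,d=cams.get_image("wrist");save("w1.png",p)
print(s["position"],s["tool_rot"],s["q"],s["ft_force"])
for q in("cap_top","lever_handle"):
    for r in cams.mark_of("wrist",q)[:1]:
        u,v=r["location"][0]*640,r["location"][1]*400
        if 0<=u<640 and 0<=v<400: print(q,round(r["p"],2),u,v,atd("wrist",u,v,d[int(v),int(u)],s))
for r in cams.outline_of("wrist","cap_top")[:1]:
    m=r["mask"];vs,us=np.nonzero(m&(d>0));P=np.array([atd("wrist",u,v,d[v,u],s) for u,v in zip(us,vs)])
    z=P[:,2];print(r["p"],len(z),np.percentile(z,[5,25,50,75,95,99]))
    h=np.median(z);t=P[abs(z-h)<.003];print(h,(t[:,:2].min(0)+t[:,:2].max(0))/2,t[:,:2].max(0)-t[:,:2].min(0))
E
```

```text
[0.6156 0.0297 0.2573] [[-0.9666  0.2564 -0.0012]
 [ 0.2564  0.9666  0.0003]
 [ 0.0013 -0.     -1.    ]] [ -8.2272  27.8592  60.0472   0.0063  92.1659 -83.3727] [ 0.8049 -0.1317  0.8939]
cap_top 0.71 311.488 195.6 [0.6117 0.0258 0.1498]
lever_handle 0.81 177.728 108.08 [ 0.5169 -0.0794  0.0767]Traceback (most recent call last):
  File "<stdin>", line 10, in <module>
  File "h.py", line 15, in atd
    o,d=ray(n,u,v,s);return o+d*D
        ~~~^^^^^^^^^
  File "h.py", line 11, in ray
    c,f=K(n);M=c2w(n,s);d=np.array([(u-c["cx"])/f,-(v-c["cy"])/f,-1]);return M[:3,3],M[:3,:3]@d
               ~~~^^^^^
  File "h.py", line 6, in c2w
    c,f=K(n)
        ~^^^
  File "h.py", line 4, in K
    c=cams.calibration(n);f=200/np.tan(np.radians(c["vertical_fov"])/2);return c,f
ValueError: time passes only in moves, steps and waits
```

View pics/w1.png

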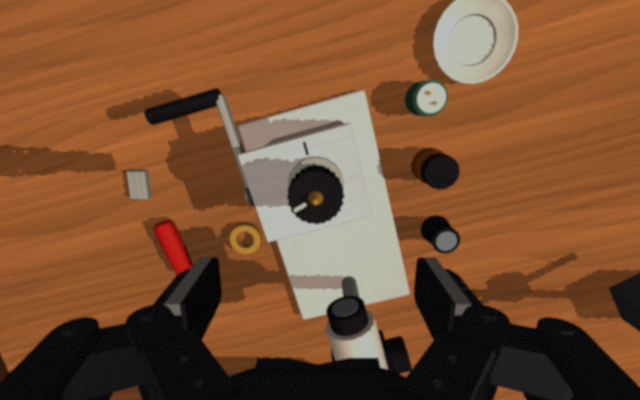

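The cap sits at (316, 193) with its white line pointing to (297, 210), about 2 rad open. The handle bar runs (150, 113)–(220, 97). Now I refine the centres and the yaw.

```bash
python3 - <<'E'
import re
t=open('h.py').read()
t=t.replace("def K(n):","from functools import lru_cache\n@lru_cache(None)\ndef K(n):")
open('h.py','w').write(t)
E
python3 - <<'E'
from h import *
np.set_printoptions(precision=4,suppress=True)
s=observe();p,d=cams.get_image("wrist")
def mid(q):
    r=cams.outline_of("wrist",q)[0];vs,us=np.nonzero(r["mask"]&(d>0))
    return r["p"],np.array([atd("wrist",u,v,d[v,u],s) for u,v in zip(us,vs)])
pr,P=mid("cap_top");t=P[(P[:,2]>.142)&(P[:,2]<.153)];print(pr,len(P),np.percentile(P[:,2],[5,25,50,75,95]))
c,r=cv2.minEnclosingCircle(t[:,:2].astype(np.float32));print("cap",c,r,np.median(t,0),(t.min(0)+t.max(0))/2)
pr,P=mid("cam_lever");print(pr,len(P),P.min(0),P.max(0))
# bar from dark pixels
u0=[(150,113),(220,97)]
for a in u0: print("bar end",atz("wrist",*a,.07,s))
for a in [(240,125),(303,318),(365,91),(409,294)]: print("base",atz("wrist",*a,.012,s))
E
```

```text
0.73 2242 [0.1392 0.1458 0.1463 0.1468 0.1475]
cap (0.6148721575737, 0.027982652187347412) 0.022798733785748482 [0.6136 0.0281 0.1464] [0.6147 0.0286 0.1453]
0.92 2126 [ 0.5003 -0.1403 -0.0035] [ 0.6241 -0.0338  0.0968]
bar end [ 0.513 -0.108  0.07 ]
bar end [ 0.5162 -0.0378  0.07  ]
base [ 0.546  -0.0415  0.012 ]
base [ 0.8123 -0.0401  0.012 ]
base [0.5461 0.1047 0.012 ]
base [0.8122 0.1065 0.012 ]
```

Request:
move_arm:
  jaw: [8.5, 8.5, 8.5, 8.5, 8.5, 8.5, 8.5, 8.5, 8.5]
  dp:
    - [0.05, -0.15, 2.0]
    - [0, 0, 2.0]
    - [0, 0, 2.0]
    - [0, 0, 2.0]
    - [0, 0, 2.0]
    - [0, 0, 2.0]
    - [0, 0, 1.2]
    - [0, 0, 0.7]
    - [0, 0, 0]
  turn:
    - [0, 0, 0]
    - [0, 0, 0]
    - [0, 0, 0]
    - [0, 0, 0]
    - [0, 0, 0]
    - [0, 0, 0]
    - [0, 0, 0]
    - [0, 0, 0]
    - [0, 0, 0]

```text
time_s: 3.17
position: [0.6134, 0.0303, 0.1182]
tool_rot: [[-0.967, 0.253, -0.002], [0.253, 0.967, 0.0], [0.002, -0.0, -1.0]]
ft_force: [0.6, 0.1, 0.2]
grip_width: 0.085
gripper_force: 0.0
```

Request:
move_arm:
  jaw: [3.9, 3.9, 3.9, 3.9, 3.9, 3.9, 3.9, 3.9]
  dp:
    - [0, 0, 0]
    - [0, 0, 0]
    - [0, 0, 0]
    - [0, 0, 0]
    - [0, 0, 0]
    - [0, 0, 0]
    - [0, 0, 0]
    - [0, 0, 0]
  turn:
    - [0, 0, 0]
    - [0, 0, 0]
    - [0, 0, 0]
    - [0, 0, 0]
    - [0, 0, 0]
    - [0, 0, 0]
    - [0, 0, 0]
    - [0, 0, 0]
  force: 40

```text
time_s: 3.83
position: [0.6142, 0.0287, 0.1209]
tool_rot: [[-0.967, 0.254, 0.002], [0.254, 0.967, -0.002], [-0.002, -0.002, -1.0]]
ft_force: [-3.2, -5.5, 7.4]
grip_width: 0.0431
gripper_force: 39.7
```

Request:
move_arm:
  jaw: [3.9, 3.9, 3.9, 3.9, 3.9, 3.9, 3.9, 3.9, 3.9, 3.9, 3.9, 3.9]
  dp:
    - [0, 0, 0.02]
    - [0, 0, 0.02]
    - [0, 0, 0.02]
    - [0, 0, 0.02]
    - [0, 0, 0.02]
    - [0, 0, 0.02]
    - [0, 0, 0.02]
    - [0, 0, 0.02]
    - [0, 0, 0.02]
    - [0, 0, 0.02]
    - [0, 0, 0.02]
    - [0, 0, 0.02]
  turn:
    - [0, 0, 0.12]
    - [0, 0, 0.12]
    - [0, 0, 0.12]
    - [0, 0, 0.12]
    - [0, 0, 0.12]
    - [0, 0, 0.12]
    - [0, 0, 0.12]
    - [0, 0, 0.12]
    - [0, 0, 0.12]
    - [0, 0, 0.12]
    - [0, 0, 0.12]
    - [0, 0, 0.12]

```text
time_s: 4.83
position: [0.6151, 0.0292, 0.1184]
tool_rot: [[0.132, 0.991, 0.004], [0.991, -0.132, -0.002], [-0.001, 0.004, -1.0]]
ft_force: [1.9, -2.9, 2.9]
grip_width: 0.0427
gripper_force: 40.1
```

```bash
python3 - <<'E'
from h import *
s=observe();print(s["wrist_torque"],s["ft_force"],s["q"])
E
```

```text
[-0.53998643 -0.38101195  0.10308872] [ 1.86295117 -2.8511745   2.93272356] [-8.26041756e+00  3.37125277e+01  7.32756278e+01 -5.55745983e-02
  7.27774539e+01 -6.79477429e-01]
```

Request:
move_arm:
  jaw: [3.9, 3.9, 3.9, 3.9, 3.9]
  dp:
    - [0, 0, 0.02]
    - [0, 0, 0.02]
    - [0, 0, 0.02]
    - [0, 0, 0.01]
    - [0, 0, 0.01]
  turn:
    - [0, 0, 0.1]
    - [0, 0, 0.1]
    - [0, 0, 0.1]
    - [0, 0, 0.08]
    - [0, 0, 0.06]

```text
time_s: 5.25
position: [0.6155, 0.029, 0.1176]
tool_rot: [[0.539, 0.842, 0.005], [0.842, -0.539, -0.002], [0.001, 0.005, -1.0]]
ft_force: [3.4, -2.8, 2.1]
grip_width: 0.0427
gripper_force: 40.2
```

```bash
python3 - <<'E'
from h import *
s=observe();print(s["wrist_torque"],s["ft_force"],s["q"])
E
```

```text
[-0.70984228 -0.50086675  0.91515449] [ 3.40433166 -2.77483932  2.14370103] [-8.26540863 33.7676807  73.30963657 -0.08207651 72.6385908  24.39883732]
```

Request:
move_arm:
  jaw: [3.9, 3.9, 3.9, 3.9]
  dp:
    - [0, 0, 0.01]
    - [0, 0, 0.01]
    - [0, 0, 0.0]
    - [0, 0, 0.0]
  turn:
    - [0, 0, 0.06]
    - [0, 0, 0.06]
    - [0, 0, 0.05]
    - [0, 0, 0.0]

```text
time_s: 5.58
position: [0.6169, 0.0305, 0.1178]
tool_rot: [[0.672, 0.741, 0.009], [0.741, -0.672, 0.0], [0.006, 0.006, -1.0]]
ft_force: [10.4, 3.3, 1.0]
grip_width: 0.0426
gripper_force: 40.4
```

```bash
python3 - <<'E'
from h import *
s=observe();print(s["wrist_torque"],s["ft_force"],s["q"])
E
```

```text
[ 0.62309641 -1.61662162  0.9561707 ] [10.43886673  3.34265924  1.02810565] [-8.17125052 33.79292561 73.22152725  0.09407207 72.4839244  33.99889888]
```

The torque rose from 0.10 to 0.95 N m, so the cap is against its stop. Releasing and rising to check.

Request:
move_arm:
  jaw: [8.5, 8.5, 8.5, 8.5, 8.5, 8.5, 8.5, 8.5, 8.5, 8.5, 8.5, 8.5]
  dp:
    - [0, 0, 0]
    - [0, 0, 0]
    - [0, 0, 0]
    - [0, 0, 0]
    - [0, 0, -1.5]
    - [0, 0, -2]
    - [0, 0, -2]
    - [0, 0, -2]
    - [0, 0, -2]
    - [0, 0, -2]
    - [0, 0, -2]
    - [0, 0, 0]
  turn:
    - [0, 0, 0]
    - [0, 0, 0]
    - [0, 0, 0]
    - [0, 0, 0]
    - [0, 0, 0]
    - [0, 0, 0]
    - [0, 0, 0]
    - [0, 0, 0]
    - [0, 0, 0]
    - [0, 0, 0]
    - [0, 0, 0]
    - [0, 0, 0]

```text
time_s: 6.58
position: [0.615, 0.0297, 0.2551]
tool_rot: [[0.671, 0.741, 0.007], [0.741, -0.671, -0.001], [0.004, 0.006, -1.0]]
ft_force: [-0.1, -0.0, 1.0]
grip_width: 0.085
gripper_force: 0.0
```

```bash
python3 - <<'E'
from h import *
s=observe();p,d=cams.get_image("wrist")
r=cams.spot_in("wrist","cap_top")[0];b=r["box"];print(r["p"],b,s["q"])
c,R=int(b[0]*640),int(b[1]*400)
x0,y0=max(0,c-80),max(0,R-80)
save("w2.png",cv2.resize(p[y0:y0+160,x0:x0+160],None,fx=3.5,fy=3.5))
E
```

```text
0.93 [0.5, 0.4914, 0.0941, 0.1582] [-8.23494598e+00  2.76360433e+01  6.07899123e+01 -3.19951580e-03
  9.11837666e+01  3.39407099e+01]
```

View pics/w2.png

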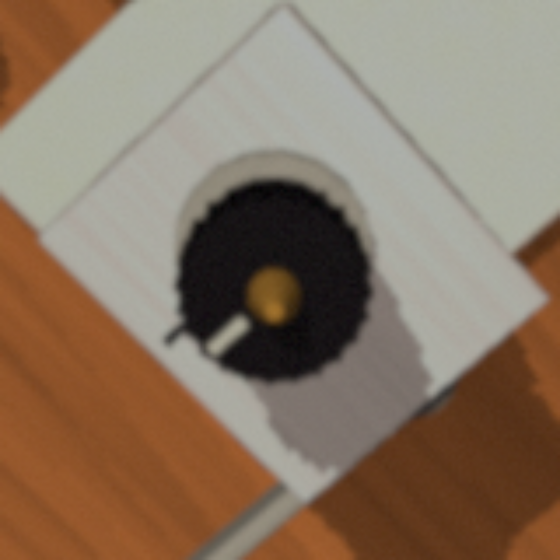

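The white line points along the stage edges towards -x and meets the black line, so the cap is home. Now I go to the lever: turn the tool so the jaws close along x, then stop over the handle.

Request:
move_arm:
  jaw: [5, 5, 5, 5, 5, 5, 5, 5, 5, 5, 5, 5]
  dp:
    - [0, 0, 0]
    - [0, 0, 0]
    - [0, 0, 0]
    - [0, 0, 0]
    - [0, 0, 0]
    - [0, 0, 0]
    - [-2.25, -2.0, 1.0]
    - [-2.25, -2.0, 1.5]
    - [-2.25, -2.0, 2.0]
    - [-2.25, -2.0, 2.5]
    - [-2.25, -2.0, 2.5]
    - [0, 0, 0]
  turn:
    - [0, 0, -0.123]
    - [0, 0, -0.123]
    - [0, 0, -0.123]
    - [0, 0, -0.123]
    - [0, 0, -0.123]
    - [0, 0, -0.121]
    - [0, 0, 0]
    - [0, 0, 0]
    - [0, 0, 0]
    - [0, 0, 0]
    - [0, 0, 0]
    - [0, 0, 0]

```text
time_s: 7.68
position: [0.5082, -0.084, 0.1503]
tool_rot: [[0.003, 1.0, -0.012], [1.0, -0.003, 0.004], [0.004, -0.012, -1.0]]
ft_force: [0.7, -0.5, 0.5]
grip_width: 0.0501
gripper_force: 0.0
```

```bash
python3 - <<'E'
from h import *
np.set_printoptions(precision=4,suppress=True)
s=observe();p,d=cams.get_image("wrist");save("w3.png",p)
print(s["position"],s["tool_rot"],s["q"])
for q in("lever_handle",):
    for r in cams.mark_of("wrist",q)[:1]:
        u,v=r["location"][0]*640,r["location"][1]*400
        print(q,round(r["p"],2),u,v,atz("wrist",u,v,.07,s),atd("wrist",u,v,d[int(v),int(u)],s))
E
```

```text
[ 0.5082 -0.084   0.1503] [[ 0.0033  0.9999 -0.012 ]
 [ 1.     -0.0033  0.0038]
 [ 0.0038 -0.0121 -0.9999]] [-22.5416  23.0492  86.9052  -0.0677  70.766  -22.3283]
lever_handle 0.74 331.712 206.48 [ 0.5176 -0.0814  0.07  ] [ 0.5174 -0.0793  0.077 ]
```

View pics/w3.png

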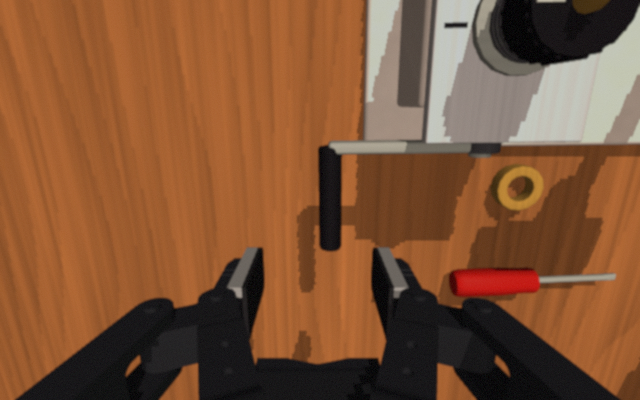

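The handle bar shows at (330, 150–248), between the finger tips and slightly to +x of their middle. Descending onto it.

Request:
move_arm:
  jaw: [5, 5, 5, 5, 5, 5, 5, 5]
  dp:
    - [0, 0.15, 0]
    - [0, 0, 2]
    - [0, 0, 2]
    - [0, 0, 2]
    - [0, 0, 1]
    - [0, 0, 1]
    - [0, 0, 0]
    - [0, 0, 0]
  turn:
    - [0, 0, 0]
    - [0, 0, 0]
    - [0, 0, 0]
    - [0, 0, 0]
    - [0, 0, 0]
    - [0, 0, 0]
    - [0, 0, 0]
    - [0, 0, 0]

```text
time_s: 8.45
position: [0.5164, -0.0821, 0.0763]
tool_rot: [[-0.001, 1.0, 0.001], [1.0, 0.001, -0.0], [-0.0, 0.001, -1.0]]
ft_force: [0.5, -0.2, 0.0]
grip_width: 0.05
gripper_force: 0.0
```

Request:
move_arm:
  jaw: [5, 5, 5, 5, 1.2, 1.2, 1.2, 1.2, 1.2, 1.2]
  dp:
    - [0, 0, 1]
    - [0, 0, 1]
    - [0, 0, 0.6]
    - [0, 0, 0]
    - [0, 0, 0]
    - [0, 0, 0]
    - [0, 0, 0]
    - [0, 0, 0]
    - [0, 0, 0]
    - [0, 0, 0]
  turn:
    - [0, 0, 0]
    - [0, 0, 0]
    - [0, 0, 0]
    - [0, 0, 0]
    - [0, 0, 0]
    - [0, 0, 0]
    - [0, 0, 0]
    - [0, 0, 0]
    - [0, 0, 0]
    - [0, 0, 0]
  force: 25

```text
time_s: 9.28
position: [0.5161, -0.0827, 0.0504]
tool_rot: [[-0.0, 1.0, 0.002], [1.0, 0.0, -0.0], [-0.0, 0.002, -1.0]]
ft_force: [1.8, 0.5, 3.0]
grip_width: 0.0148
gripper_force: 25.5
```

Request:
move_arm:
  jaw: [1.2, 1.2, 1.2, 1.2, 1.2, 1.2, 1.2, 1.2, 1.2]
  dp:
    - [0, 0.04, -0.87]
    - [0, 0.11, -0.87]
    - [0, 0.19, -0.85]
    - [0, 0.26, -0.83]
    - [0, 0.33, -0.8]
    - [0, 0.4, -0.78]
    - [0, 0.47, -0.73]
    - [0, 0.53, -0.69]
    - [0, 0, 0]
  turn:
    - [0, 0, 0]
    - [0, 0, 0]
    - [0, 0, 0]
    - [0, 0, 0]
    - [0, 0, 0]
    - [0, 0, 0]
    - [0, 0, 0]
    - [0, 0, 0]
    - [0, 0, 0]

```text
time_s: 10.03
position: [0.5361, -0.0825, 0.1155]
tool_rot: [[-0.001, 1.0, -0.008], [1.0, 0.001, 0.0], [0.0, -0.008, -1.0]]
ft_force: [-18.5, -3.2, 7.1]
grip_width: 0.0148
gripper_force: 25.1
```

Request:
move_arm:
  jaw: [1.2, 1.2]
  dp:
    - [0, 0, 0]
    - [0, 0, 0]
  turn:
    - [0, 0, 0]
    - [0, 0, 0]

```text
time_s: 10.2
position: [0.5355, -0.0825, 0.1147]
tool_rot: [[-0.0, 1.0, -0.008], [1.0, 0.0, 0.0], [0.0, -0.008, -1.0]]
ft_force: [-17.5, -2.9, 7.4]
grip_width: 0.0152
gripper_force: 25.1
```

```bash
python3 - <<'E'
from h import *
np.set_printoptions(precision=4,suppress=True)
s=observe();p,d=cams.get_image("wrist");save("w4.png",p)
print(s["position"],s["ft_force"],s["wrist_torque"])
E
```

```text
[ 0.5355 -0.0825  0.1147] [-17.5202  -2.9401   7.4328] [-0.5288  2.8294  0.1155]
```

View pics/w4.png

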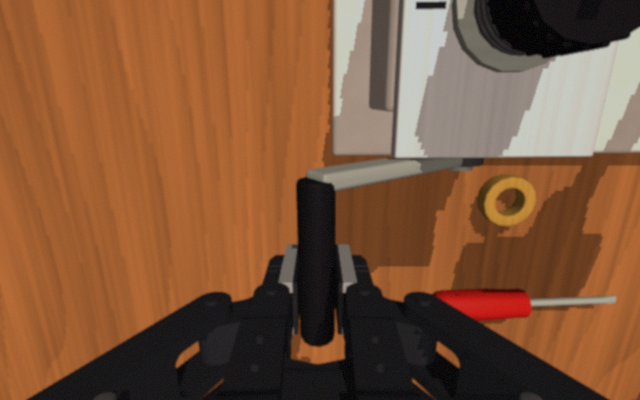

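The bar is held between the pads at (318, 190–340) and the lever is rising. The command ran about 3 mm inside the arc, so I correct for that and go on.

Request:
move_arm:
  jaw: [1.2, 1.2, 1.2, 1.2, 1.2, 1.2, 1.2]
  dp:
    - [0, 0.47, -0.64]
    - [0, 0.53, -0.59]
    - [0, 0.58, -0.53]
    - [0, 0.73, -0.47]
    - [0, 0.77, -0.4]
    - [0, 0.8, -0.33]
    - [0, 0, 0]
  turn:
    - [0, 0, 0]
    - [0, 0, 0]
    - [0, 0, 0]
    - [0, 0, 0]
    - [0, 0, 0]
    - [0, 0, 0]
    - [0, 0, 0]

```text
time_s: 10.83
position: [0.5771, -0.0822, 0.1477]
tool_rot: [[-0.0, 1.0, -0.001], [1.0, 0.0, -0.001], [-0.001, -0.001, -1.0]]
ft_force: [-17.5, 2.6, 25.7]
grip_width: 0.015
gripper_force: 26.5
```

Request:
move_arm:
  jaw: [1.2, 1.2, 1.2, 1.2, 1.2, 1.2]
  dp:
    - [0, 0.6, -0.6]
    - [0, 0.8, -0.25]
    - [0, 0.8, -0.15]
    - [0, 0.7, -0.1]
    - [0, 0, 0]
    - [0, 0, 0]
  turn:
    - [0, 0, 0]
    - [0, 0, 0]
    - [0, 0, 0]
    - [0, 0, 0]
    - [0, 0, 0]
    - [0, 0, 0]

```text
time_s: 11.33
position: [0.6063, -0.082, 0.1564]
tool_rot: [[-0.0, 1.0, -0.001], [1.0, 0.0, 0.0], [0.0, -0.001, -1.0]]
ft_force: [-5.7, 1.6, 6.8]
grip_width: 0.0153
gripper_force: 26.9
```

```bash
python3 - <<'E'
from h import *
np.set_printoptions(precision=4,suppress=True)
s=observe();print(s["position"],s["ft_force"],s["wrist_torque"])
for n in("scene",):
    p,d=cams.get_image(n);save("s5.png",cv2.resize(p[120:320,170:430],None,fx=3,fy=3))
for q in("cap_top","lever_handle"):
    r=cams.mark_of(n,q)[:1]
    if r:
        u,v=r[0]["location"][0]*640,r[0]["location"][1]*400;print(q,r[0]["p"],u,v,atd(n,u,v,d[int(v),int(u)]))
E
```

```text
[ 0.6063 -0.082   0.1564] [-5.6839  1.6258  6.8383] [0.2273 1.0601 0.1488]
cap_top 0.94 291.2 195.79999999999998 [0.6176 0.0209 0.1576]
lever_handle 0.63 245.504 222.6 [ 0.6091 -0.0891  0.1736]
```

View pics/s5.png

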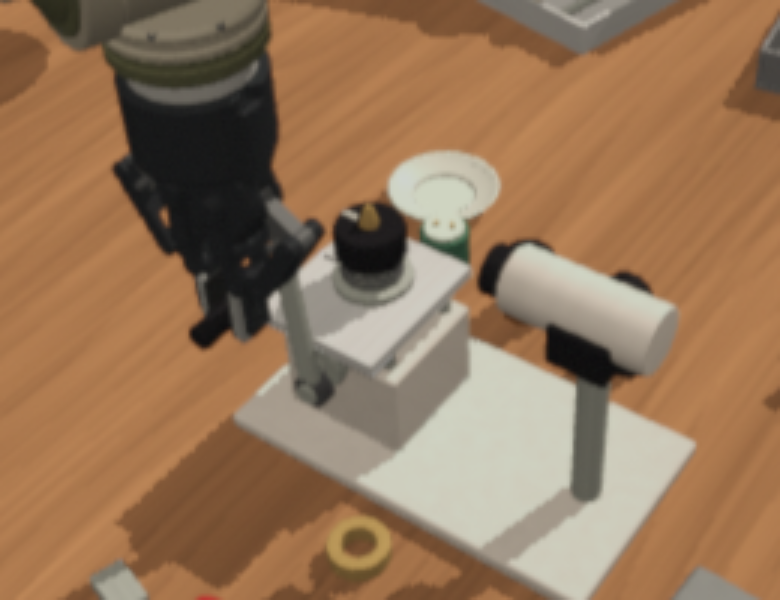

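The lever stands nearly upright in the grip, the stage is raised and the cap line is unchanged. I add a final 6 mm towards +x to centre it at 1.57 rad.

Request:
move_arm:
  jaw: [1.2, 1.2, 1.2, 1.2, 1.2, 1.2, 1.2, 1.2, 1.2, 1.2]
  dp:
    - [0, 0.3, 0]
    - [0, 0.3, 0]
    - [0, 0, 0]
    - [0, 0, 0]
    - [0, 0, 0]
    - [0, 0, 0]
    - [0, 0, 0]
    - [0, 0, 0]
    - [0, 0, 0]
    - [0, 0, 0]
  turn:
    - [0, 0, 0]
    - [0, 0, 0]
    - [0, 0, 0]
    - [0, 0, 0]
    - [0, 0, 0]
    - [0, 0, 0]
    - [0, 0, 0]
    - [0, 0, 0]
    - [0, 0, 0]
    - [0, 0, 0]

```text
time_s: 12.32
position: [0.6119, -0.082, 0.1565]
tool_rot: [[-0.0, 1.0, -0.001], [1.0, 0.0, 0.0], [0.0, -0.001, -1.0]]
ft_force: [-4.7, 2.8, 6.1]
grip_width: 0.0149
gripper_force: 27.1
```

```bash
python3 - <<'E'
from h import *
np.set_printoptions(precision=4,suppress=True)
s=observe();print(s["position"],s["ft_force"],s["gripper_force"])
p,d=cams.get_image("top")
for n in("scene","top"):
  p,d=cams.get_image(n)
  r=cams.mark_of(n,"cap_top")[0];u,v=r["location"][0]*640,r["location"][1]*400
  print(n,r["p"],atd(n,u,v,d[int(v),int(u)]))
  r=cams.outline_of(n,"cam_lever")
  if r:
    vs,us=np.nonzero(r[0]["mask"]&(d>0));P=np.array([atd(n,u,v,d[v,u]) for u,v in zip(us,vs)])
    for a,b in((.07,.09),(.1,.12),(.13,.15),(.15,.18)):
      t=P[(P[:,2]>a)&(P[:,2]<b)]; print(a,len(t),np.median(t,0) if len(t) else 0)
E
```

```text
[ 0.6119 -0.082   0.1565] [-4.6637  2.8429  6.0556] 27.13204711675644
scene 0.83 [0.6179 0.0231 0.1612]
0.07 139 [ 0.6234 -0.0362  0.0798]
0.1 63 [ 0.6177 -0.0428  0.1102]
0.13 62 [ 0.6182 -0.0426  0.1398]
0.15 160 [ 0.6163 -0.1019  0.1716]
top 0.91 [0.6105 0.0322 0.1577]
```

The lever arm measures vertical, the cap has risen about 14 mm, and the 4.7 N on the tool matches the spring load at highest lift. Handing in.

```bash
python3 -c "
from rig import ticket
print(ticket.close_job())"
```

```text
the job is handed in; nothing more can be done
None
```

I screwed the cap fully home and am holding the lever upright at the highest lift; I handed the job in at about 12.5 s of the 61 s allowed, and the hand-in returned no verdict.

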